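# Find the heater key left latched on an unplugged bottle warmer and release it

### The job

The four-well bottle warmer is unplugged, so its lamps tell nothing, but one of its four identical heater keys is still latched down and that well would heat up as soon as the power comes back. Feel along the row, from the leftmost key to the rightmost, with a light fingertip tap on each of the four keys, not so hard that it clicks down; then press the latched key fully down and let go, so that it comes up level with the others. Leave the other three keys up, grip and lift nothing, leave the bottles, vials and marker where they are, and finish clear of everything.

Things in the scene. Friction and masses are not known exactly. Their poses are not given: they have to be found in the camera images.
- warmer: Pale four-well bottle warmer, fixed: 190 mm deep (x), 286 wide (y), 69 high. Origin under its centre on the worktop; x to its back, away from the robot, y along the row to the robot's left, z up. The flat console in front, top 55 mm above the worktop, carries the four keys at x = -58, y = 93, 31, -31, -93 mm. Bottles stand in three wells, axes 99 mm behind the keys, tops 134 mm above the worktop.
- key_row (a point): Middle of the key row at the level of the up key tops, 68.5 mm above the worktop. Keys are push-push: an up key starts to move at 2 N and yields about 1 mm per N (5 N: 3 mm); pushed in 7 mm (9 N) and let go, it latches. A latched key is nearly rigid up to 6 N; pushed until it is 8.5 mm or more below the up level (10.5 N; stop at 9.5 mm, 11.5 N) and let go, it springs up.
- key_a_top (a point): Centre of the flat top of one of the four identical off-white keys, where it now is; its letter says nothing of its place or state. Cap 26 mm (x) by 32 mm (y), moves straight down on a spring. Height over the worktop: 68.5 mm up, 63.4 mm latched, 59 mm fully pressed.
- key_b_top (a point): Centre of the flat top of one of the four identical off-white keys, where it now is; its letter says nothing of its place or state. Cap 26 mm (x) by 32 mm (y), moves straight down on a spring. Height over the worktop: 68.5 mm up, 63.4 mm latched, 59 mm fully pressed.
- key_c_top (a point): Centre of the flat top of one of the four identical off-white keys, where it now is; its letter says nothing of its place or state. Cap 26 mm (x) by 32 mm (y), moves straight down on a spring. Height over the worktop: 68.5 mm up, 63.4 mm latched, 59 mm fully pressed.
- key_d_top (a point): Centre of the flat top of one of the four identical off-white keys, where it now is; its letter says nothing of its place or state. Cap 26 mm (x) by 32 mm (y), moves straight down on a spring. Height over the worktop: 68.5 mm up, 63.4 mm latched, 59 mm fully pressed.
- bottle_a: Small clear infusion bottle with a white cap, 47 mm thick, 118 mm tall, standing loose in a well of the warmer; origin at the centre of its base, z up along it. To be left alone.
- bottle_b: The same kind of bottle in another well; origin at the centre of its base. To be left alone.
- bottle_c: The same kind of bottle in another well; origin at the centre of its base. To be left alone.
- vial_green: Injection vial with a green cap, 27 mm thick, 56 mm tall, standing loose on the worktop at the left of the warmer; origin at the centre of its base, z up. To be left alone.
- vial_purple: Injection vial with a purple cap, 27 mm thick, 57 mm tall, standing loose on the worktop at the right of the warmer; origin at the centre of its base, z up. To be left alone.
- pen: Black and white marker, 135 mm long, 17 mm thick, lying loose on the worktop in front of the warmer; origin at the underside of its middle. To be left alone.

How it is judged:
By the outcome, as a careful person would: the job done as asked, in the order asked, and still so for the second after the job is handed in, with the robot touching nothing.
It also fails if it takes over 54 s, if anything falls off the work surface, if the arm or the gripper's body presses on something with over 40 N, if the wrist force passes 120 N, or if a joint passes its speed limit or range.

### The arm

A 7-joint arm with a two-finger parallel gripper is mounted at the origin on a cart in front of the work surface, level with it; the furniture and walls round the work are solid. World frame = base frame: x ahead of the robot, y to its left, z up, the work surface at z = 0. Lengths are in m, angles in rad, forces in N, time in s.
With the tool pointing down it reaches from about 0.425 to 0.95 m from the base axis. Payload 4.7 kg.
Tool frame: the origin (TCP) lies between the finger pads; the fingertips stand 25 mm ahead of it and the grasp point (between the pads) lies 6 mm ahead of it; z points along the fingers, y is the line along which they close (so a half turn about z gives the same grasp; the last joint's range is limited). The gripper opens to 85 mm and grips with 20 to 120 N. Pads are 22 mm wide; open, the fingers measure 114 mm over their backs; the gripper's body (76 mm by 85 mm) begins 54 mm behind the grasp point. The pads swing forward as they close: fully open they stand 13 mm farther back than shut.
Start: joints at [1.09, 0.469, -0.049, 1.532, 0.024, 1.141, -0.082], TCP at [0.295, -0.607, 0.256] pointing down, gripper open.
Joint ranges: [-2.59, 2.59], [-0.33, 1.99], [-1.39, 1.29], [0.1, 2.45], [-1.04, 4.18], [0.21, 1.99], [-2.66, 2.66]. Speed limits (rad/s): [2.57, 2.57, 3.14, 3.14, 3.14, 3.14, 3.14].

### API

Orientations are given as a 3x3 rotation matrix whose columns are the frame's x, y, z axes.
In Python, from rig import * gives the robot as it stands. Calls block until the motion is done:
- movep(position, orientation): joint-space move of the TCP to a pose.
- move_l(position, attitude=None, feed=0.15, until_force=None): straight line of the TCP; attitude=None keeps the orientation; feed is the mean speed in m/s. With until_force (N) it stops when the force on the tool has changed by that much, and returns True; else False.
- move_joints(angles): joint-space move.
- command_gripper(opening, newtons=None): finger opening in m; newtons is the grip in N (None keeps the last); returns when the fingers have stopped.
- sleep(seconds).
- inverse_kinematics(position, orientation): joint angles nearest the present ones, or None.
- sense(): the state.
- camera(name): name is "scene" or "top" or "wrist"; returns (picture, depth): 480x640x3 uint8, red, green, blue; 480x640 float32, m along the optical axis (not along the pixel's ray), 0 where there is no reading.
- camera_params(name): a dict with "K" (3x3 intrinsics, pixels), "position" and "rotation" of the camera in the world; the wrist camera has in their place "tool_from_camera" (4x4, takes a point from camera to tool coordinates, whose origin is the TCP and whose axes are the flange's). Camera axes: x right, y down, z forward; pixel columns grow to the right and rows downward; lengths in m; the calibration is good to about 2 mm. A picture is of the moment at which its call begins: read the wrist's pose just before it. camera_params takes no time and is no camera call.
A pose or a line that the arm cannot do raises Unreachable and nothing moves.
- finish_job(): hands the job in; it is judged then, once.
The state is a dict: "time_s": time; "joint_pos": joint angles; "qd": joint speeds; "joint_efforts": joint torques, N m; "position": TCP position; "tcp_rot": TCP orientation; "wrist_force": force on the tool from outside, world axes, zero at the start; "ft_torque": the same for the moment, N m; "finger_gap": finger opening in m; "gripper_force": force on a finger pad.
Only numpy, scipy, OpenCV 4.12 (cv2) and the standard library are available. Lean on these libraries where they do the work, as an engineer would, in place of code of your own. Each camera call takes 0.05 s, during which the arm holds its last target. There are 200 camera calls.

## Working session

There is one attempt and no reset: what is moved stays moved. The work goes in short steps, each a Python script; the robot and the scene stay as the last script left them, time stands still between calls to the robot, and variables do not carry over. Pictures are saved under pics/ and viewed, at most 10 in all, crops included, and the job is handed in when it is done.

```bash
mkdir -p pics && python3 - <<'E'
from rig import *
import cv2,numpy as np
for n in("scene","top"):
    p,d=camera(n); cv2.imwrite(f"pics/{n}.png",p[:,:,::-1]); np.save(f"{n}_d.npy",d)
    print(n,camera_params(n))
s=sense();print(s['time_s'],s['position'],s['tcp_rot'],s['wrist_force'])
E
```

```text
scene {'K': array([[461.7709853 ,   0.        , 324.81784015],
       [  0.        , 461.7709853 , 244.86807725],
       [  0.        ,   0.        ,   1.        ]]), 'position': array([ 0.04932093, -0.49601801,  0.52558313]), 'rotation': array([[ 0.75179556, -0.33156064,  0.56997454],
       [-0.65906774, -0.40511534,  0.63364918],
       [ 0.02081229, -0.85202647, -0.52308483]])}
top {'K': array([[536.0967128 ,   0.        , 310.06168043],
       [  0.        , 536.0967128 , 237.08134196],
       [  0.        ,   0.        ,   1.        ]]), 'position': array([0.48106309, 0.0275106 , 0.94372534]), 'rotation': array([[-0.01483599, -0.99828557,  0.05661992],
       [-0.99983185,  0.01420094, -0.01160194],
       [ 0.01077799, -0.05678252, -0.99832839]])}
0.1 [ 0.29452594 -0.6068352   0.2553871 ] [[ 8.99632164e-01  4.36647814e-01 -8.09845470e-04]
 [ 4.36648560e-01 -8.99630888e-01  1.51682722e-03]
 [-6.62427089e-05 -1.71820441e-03 -9.99998522e-01]] [-0.47277256  0.0099039   0.31825803]
```

View pics/top.png

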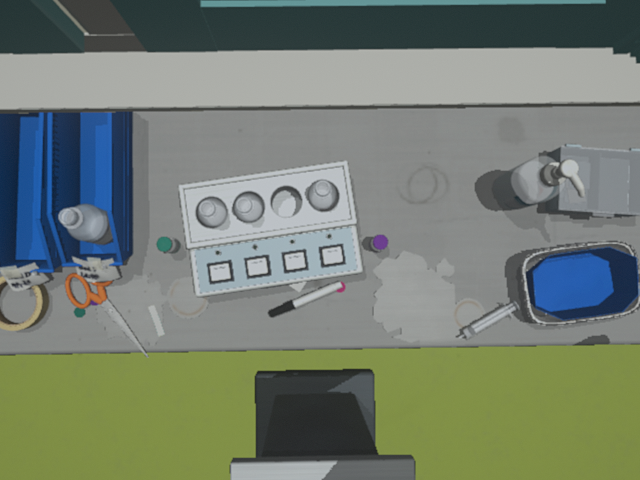

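View pics/scene.png

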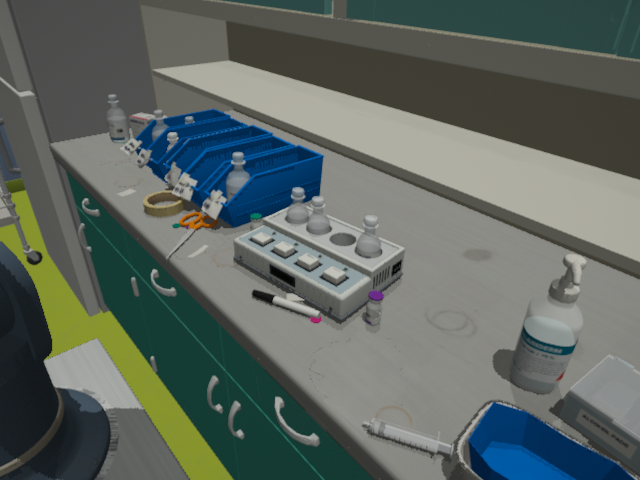

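The top view shows four keys at about (220,272), (258,266), (294,261) and (332,256). The warmer is slightly yawed, the marker lies in front of it, and the third well is empty.

```bash
cat > h.py <<'E'
from rig import *
import cv2,numpy as np
def ray(P,R,K,uv,z):
    d=R@np.linalg.solve(K,[*uv,1.]); return P+d*(z-P[2])/d[2]
def wristcam():
    s=sense(); p,d=camera("wrist"); c=camera_params("wrist"); T=np.eye(4)
    T[:3,:3]=s['tcp_rot'];T[:3,3]=s['position']; W=T@c['tool_from_camera']
    return p,d,W[:3,3],W[:3,:3],c['K']
def fit(pts): # warmer pose from key tops (left to right)
    pts=np.array(pts)[:,:2]; l=np.array([.093,.031,-.031,-.093])
    c=pts.mean(0); v=(l[:,None]*(pts-c)).sum(0); ey=v/np.linalg.norm(v)
    print("spacing scale",np.linalg.norm(v)/(l@l),"resid mm",1e3*(pts-c-l[:,None]*ey).round(4))
    return c,ey
E
python3 - <<'E'
from h import *
c=camera_params("top")
m,ey=fit([ray(c['position'],c['rotation'],c['K'],u,.0685) for u in [(220,272),(258,266),(294,261),(332,256)]])
print(m,ey,np.degrees(np.arctan2(-ey[0],ey[1])))
print(camera_params("wrist"))
p=cv2.imread("pics/top.png")[220:310,180:370]
cv2.imwrite("pics/crop.png",cv2.resize(p,None,fx=4,fy=4,interpolation=cv2.INTER_CUBIC))
ex=np.array([ey[1],-ey[0]])
for s in(1,-1):
    R=np.eye(3);R[:2,0]=s*ex;R[:2,1]=-s*ey;R[2,2]=-1
    print(s,[inverse_kinematics([*(m+l*ey),.16],R) for l in(.093,-.093)])
E
```

```text
spacing scale 0.9864959596104573 resid mm [[-0.3 -1. ]
 [ 0.7 -1.3]
 [ 0.1  1.5]
 [-0.5  0.8]]
[0.48797894 0.07339032] [-0.12640244  0.99197904] 7.261752331386322
{'K': array([[403.00188586,   0.        , 319.95252854],
       [  0.        , 403.00188586, 237.43342396],
       [  0.        ,   0.        ,   1.        ]]), 'tool_from_camera': array([[ 5.25388752e-04, -9.52271030e-01, -3.05253354e-01,
         7.86243627e-02],
       [ 9.99999796e-01,  6.11040889e-04, -1.85052485e-04,
         1.54428881e-03],
       [ 3.62742402e-04, -3.05253195e-01,  9.52271156e-01,
        -1.16296108e-01],
       [ 0.00000000e+00,  0.00000000e+00,  0.00000000e+00,
         1.00000000e+00]])}
1 [array([ 0.13661952,  0.38898215, -0.68331007,  2.00365373,  0.32247748,
        0.85647248, -2.16856333]), array([ 0.26661839,  0.32770076, -0.37729135,  2.02544129,  0.16340269,
        0.81673256, -1.64876871])]
-1 [array([ 0.491039  ,  0.62720299, -1.22988825,  1.98802499,  0.69698864,
        1.03852752,  0.62899662]), array([ 0.62631727,  0.42619801, -0.83816175,  2.00705074,  0.40932518,
        0.88232977,  1.26349529])]
```

View pics/crop.png

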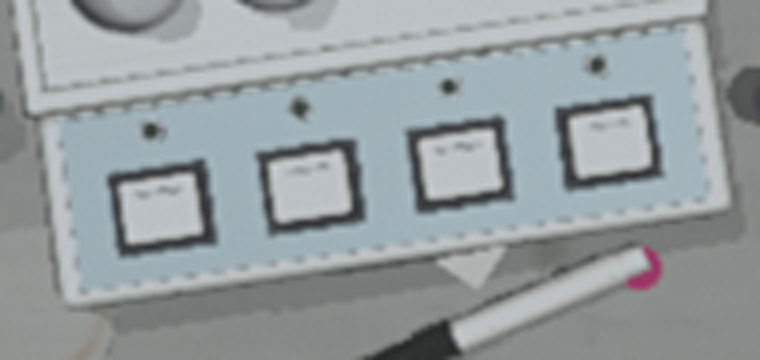

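The enlarged crop puts the key centres at about (220.5,272), (258,266.8), (294.8,261.2) and (332.2,255.5). The next step is to shut the gripper, raise it, and approach with the wrist camera on the robot side, away from the bottles.

```bash
python3 - <<'E'
from h import *
c=camera_params("top")
m,ey=fit([ray(c['position'],c['rotation'],c['K'],u,.0685) for u in [(220.5,272),(258,266.8),(294.8,261.2),(332.2,255.5)]])
ex=np.array([ey[1],-ey[0]])
R=np.eye(3);R[:2,0]=-ex;R[:2,1]=ey;R[2,2]=-1
print(m,ey)
command_gripper(0.0,20)
p=sense()['position']; move_l([p[0],p[1],.34],feed=.2)
movep([*m,.32],R); move_l([*m,.17],feed=.15)
s=sense();print(s['time_s'],s['position'],s['joint_pos'],s['wrist_force'],s['finger_gap'])
pic,d,P,Q,K=wristcam(); np.savez("w.npz",d=d,P=P,Q=Q,K=K)
cv2.imwrite("pics/w1.png",pic[:,:,::-1])
for l in(.093,.031,-.031,-.093):
    q=Q.T@(np.array([*(m+l*ey),.0685])-P); print((K@q/q[2])[:2].round(1))
E
```

```text
spacing scale 0.9870481346795553 resid mm [[ 0.4 -1.1]
 [-0.2 -0.7]
 [-0.2  0.8]
 [ 0.   1. ]]
[0.48776726 0.07278032] [-0.13192987  0.99125905]
5.0917 [0.48839152 0.07305307 0.17079576] [ 0.48747314  0.41453932 -0.89348573  2.00999839  0.41151055  0.90352118
  1.07745107] [ 1.00885183 -0.37378158  0.9586357 ] -1.0087324139031198e-05
[483.7 248.1]
[375.7 248. ]
[267.7 248. ]
[159.7 247.9]
```

View pics/w1.png

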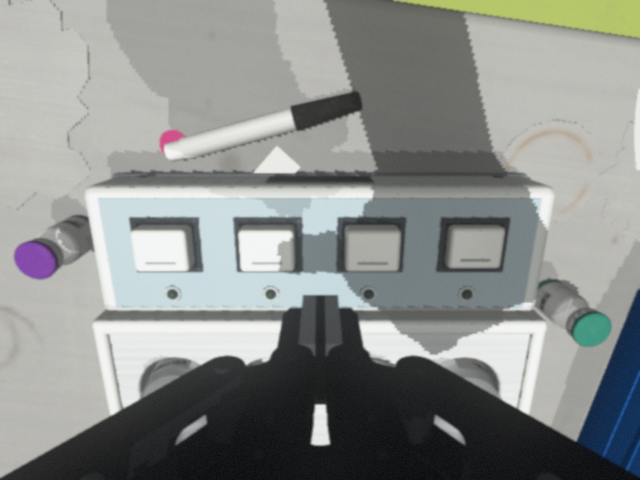

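The wrist view shows the four caps at about (162,249), (267,249), (372,247) and (476,245). That is close to predicted, but the spacing is 3% smaller, so I'll check it against depth.

```bash
python3 - <<'E'
from h import *
w=np.load("w.npz");d=w['d'];P,Q,K=w['P'],w['Q'],w['K']
def pt(d,P,Q,K,u):
    x,y=int(u[0]),int(u[1]); z=np.median(d[y-4:y+5,x-4:x+5]); return P+Q@(z*np.linalg.solve(K,[*u,1.]))
U=[(476,245),(372,247),(267,249),(162,249)]
pts=[pt(d,P,Q,K,u) for u in U]; print(np.round(pts,4))
print(fit(pts)); print(fit([ray(P,Q,K,u,.0685) for u in U]))
print("table,console",pt(d,P,Q,K,(250,80)),pt(d,P,Q,K,(320,205)),pt(d,P,Q,K,(420,230)))
c=camera_params("top");t=np.load("top_d.npy")
V=[(220,272),(258,266),(294,261),(332,256),(365,320)]
print(np.round([pt(t,c['position'],c['rotation'],c['K'],u) for u in V],4))
E
```

```text
[[ 0.476   0.163   0.0622]
 [ 0.4838  0.1015  0.0672]
 [ 0.493   0.0416  0.0672]
 [ 0.501  -0.0185  0.0673]]
spacing scale 0.984301511984837 resid mm [[ 0.4 -1. ]
 [-0.4 -1.1]
 [ 0.3  0.4]
 [-0.3  1.7]]
(array([0.48844955, 0.07188418]), array([-0.13789126,  0.99044737]))
spacing scale 0.968948522695027 resid mm [[ 0.2 -3.1]
 [ 0.2 -0.6]
 [ 0.3  1.1]
 [-0.8  2.6]]
(array([0.48765517, 0.07125992]), array([-0.14641872,  0.9892227 ]))
table,console [ 0.40055712  0.01297351 -0.00153574] [0.46615667 0.06890585 0.05420084] [0.47347827 0.13073217 0.05416683]
[[ 0.4759  0.1653  0.0645]
 [ 0.4847  0.1028  0.0693]
 [ 0.492   0.0441  0.0694]
 [ 0.4992 -0.018   0.0691]
 [ 0.388  -0.0773  0.001 ]]
```

Depth suggests the leftmost key is about 5 mm lower than the rest. I still need to tap all four in order, so I'll start with the left one and check the force response there.

```bash
cat >> h.py <<'E'
m=np.array([.4882,.0725]); ey=np.array([-.135,.991]);ey/=np.linalg.norm(ey); ex=np.array([ey[1],-ey[0]])
R=np.eye(3);R[:2,0]=-ex;R[:2,1]=ey;R[2,2]=-1
L=[.093,.031,-.031,-.093]
def tap(i,N=3.0,floor=.0615,feed=.01):
    xy=m+L[i]*ey
    move_l([*xy,.110],R,feed=.12); move_l([*xy,.0985],feed=.04); sleep(.2)
    f0=sense()['wrist_force'][2]
    hit=move_l([*xy,floor+.025],feed=feed,until_force=N); s=sense()
    print(i,hit,"tip z",s['position'][2]-.025,"dF",s['wrist_force'][2]-f0,s['time_s'],flush=True)
    move_l([*xy,.110],feed=.06)
    return hit,s['position'][2]
E
python3 - <<'E'
from h import *
tap(0); print(sense()['time_s'],sense()['wrist_force'])
E
```

```text
0 True tip z 0.06326776514655788 dF 3.200330312088863 7.7833
8.3 [-0.79536452  0.1207241   1.07775986]
```

Contact came at the latched level (63.3 mm) with 3.2 N. Now the other three, left to right.

```bash
python3 - <<'E'
from h import *
for i in(1,2,3):
    if not tap(i,floor=.064)[0]: print("no contact",i); break
pic,d,P,Q,K=wristcam(); 
E
```

```text
1 True tip z 0.06692166359650736 dF 4.519405095588514 10.2667
2 True tip z 0.06692857654695678 dF 2.46125986010148 12.6917
3 True tip z 0.06694227106951936 dF 4.485888434654442 15.1167
```

Keys 2–4 are up (contact at 66.9 mm), so the leftmost key is the latched one. Next I press it fully.

```bash
python3 - <<'E'
from h import *
tap(0,N=14,floor=.0565,feed=.012)
xy=m
move_l([*xy,.17],feed=.15); sleep(.3)
s=sense();print(s['time_s'],s['wrist_force'])
pic,d,P,Q,K=wristcam(); cv2.imwrite("pics/w2.png",pic[:,:,::-1])
for u in [(476,245),(372,247),(267,249),(162,249)]:
    x,y=u; z=np.median(d[y-4:y+5,x-4:x+5]); print((P+Q@(z*np.linalg.solve(K,[*u,1.]))).round(4))
E
```

```text
0 True tip z 0.059425361429239924 dF 10.713160547222214 19.1333
20.9167 [ 0.66041884 -0.08545101  0.05410236]
[0.4732 0.16   0.0671]
[0.4825 0.1012 0.0672]
[0.492  0.0416 0.0673]
[ 0.5003 -0.0183  0.0672]
```

View pics/w2.png

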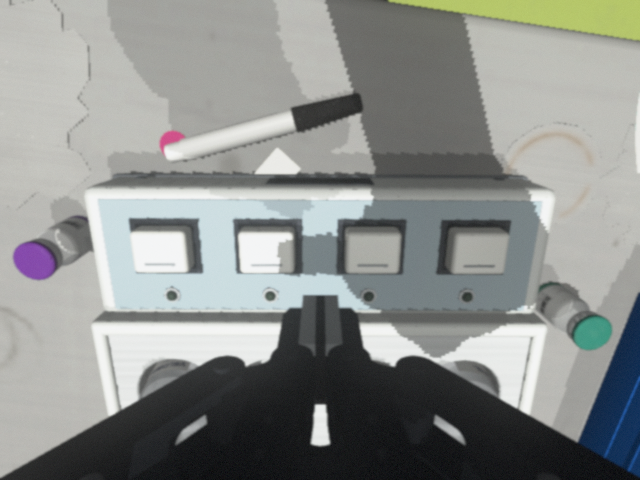

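All four key tops now read level (67.1–67.3 mm), and the marker and vials are where they were. I'll rise clear and hand in.

```bash
python3 - <<'E'
from h import *
move_l([*m,.30],feed=.15); sleep(.3)
print(sense()['time_s'],finish_job())
E
```

```text
the job is handed in; nothing more can be done
22.2833 None
```

The job is handed in at 22.3 s: I tapped all four keys lightly from left to right, then pressed the latched leftmost key fully and let go; depth shows all four level, and the arm finished well above everything.

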